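Cross the polarisers of a watch-glass strain viewer and bring in its tint plate

TASK

Get the strain viewer on the watchmaker's bench ready to inspect the watch glass lying in it: push the lever of the analyser ring around its arc until the lever stands midway between the two long lines of the double mark on the scale, then push the tint-plate slide at the side of the head fully home. Only push, with the shut fingertips or the outside of the fingers: the lever's knob and the slide's tab are not to be taken between the fingers, the viewer must not be shoved, tipped or lifted, and the watch glass and the other things on the bench stay where they are.

Things in the scene. Friction and masses are not known exactly. Their poses are not given: they have to be found in the camera images.
- viewer: Strain viewer: free-standing grey instrument, about 6 kg, on rubber feet. Lamp base 250 x 180 x 55 mm with a round window, a column at the rear, and a round head (164 mm across, 140 to 170 mm above the bench) over the window. Origin on the bench under the ring's axis; -x is its front, +x points to the column, z up. Base spans x -115 to 135, y -90 to 90 mm. Nothing on it is higher than 207 mm.
- analyser_axis (a point): Point on the vertical turning axis of the analyser ring, at the height of the light scale face (170 mm above the bench). The dark knurled ring is 116 mm across and reaches from 170 to 184 mm above the bench.
- lever_knob (a point): Centre of the upright black knob (14 mm thick, from 173 to 207 mm above the bench; this point is at 190 mm) at the end of the lever, 108 mm from the ring's axis. The lever is a straight 6 mm rod, its centre 178.5 mm above the bench, running outward from the ring across the scale to the knob; it is the pointer.
- analyser (a joint): Angle of the lever about the ring's axis, rad: 0 when it points to the viewer's front (viewer -x), growing counterclockwise seen from above (towards viewer -y); stops at -1.25 and 1.05. The middle of the double mark is at 0.611 (35 degrees); the lever starts between -1.1 and -0.1. It turns with light friction (about 1 N at the knob) and stays where it is left.
- double_line (a point): Middle of the double mark (crossed polarisers): two long black radial lines 10 degrees apart on the scale face, 61 to 81 mm from the axis; this point is midway between them, 70.5 mm from the axis, 170 mm above the bench. The rest of the scale has short lines every 10 degrees and one single long line (parallel polarisers) 90 degrees clockwise from here.
- tint_slide (a joint): Travel of the tint-plate slide in m: 0 fully drawn out, 0.040 fully home against its stop. Starts between 0 and 0.012. Friction about 1.5 N; it stays where it is left.
- slide_tab (a point): Middle of the outer face of the slide's upright steel tab (36 mm wide along viewer x, 5 mm thick, from 142 to 188 mm above the bench; this point is at 172 mm), on the viewer's -y side, in line with the ring's axis. The slide goes home towards viewer +y; at home this face is 94.5 mm from the axis in y, clear of the head.
- crystal: The watch glass, a clear disc 38 mm across and 6 mm thick lying loose on the viewer's lamp window under the head. Origin at the centre of its underside.
- cushion: White nylon casing cushion, 62 mm across and 24 mm high, with a watch movement on it (29 mm in all), left of the viewer's front. Origin at the centre of its underside.
- parts_tray: Blue open parts tray, 82 x 82 x 22 mm, left of the viewer. Origin at the centre of its underside.
- tray_lid: Clear shallow tray lid, 86 x 86 x 16 mm, right of the viewer's front. Origin at the centre of its underside.
- loupe: Black eye loupe, 38 mm across and 34 mm high, right of the viewer. Origin at the centre of its underside.
- dust_cover: Clear domed dust cover on a blue base, 128 mm across and 120 mm high, behind the viewer. Origin at the centre of its underside.
- tweezers: Steel tweezers, 130 mm long and 6 mm high, lying in front of the viewer. Origin near the middle, on the bench.
- jar: White round jar, 64 mm across and 55 mm high, behind the viewer to the left. Origin at the centre of its underside.

How it is judged:
By the outcome, as a careful person would: the job done as asked, in the order asked, and still so for the second after the job is handed in, with the robot touching nothing.
It also fails if it takes over 53 s, if anything falls off the work surface, if the arm or the gripper's body presses on something with over 40 N, if the wrist force passes 120 N, or if a joint passes its speed limit or range.

ROBOT

A 6-joint arm with a two-finger parallel gripper is mounted at the origin on the work surface. World frame = base frame: x ahead of the robot, y to its left, z up, the work surface at z = 0. Lengths are in m, angles in degrees, forces in N, time in s.
With the tool pointing down it reaches from about 0.375 to 0.9 m from the base axis. Payload 3.1 kg.
Tool frame: the origin (TCP) lies at the very end of the fingers, on their centre line; the grasp point (between the pads) lies behind it (bot.grip_depth is the z of the grasp point in the tool frame, in m); z points along the fingers, y is the direction in which the jaws open and shut (so a half turn about z gives the same grasp; the last joint's range is limited). The gripper opens to 87 mm and grips with 3 to 60 N. Pads are 19 mm wide; open, the fingers measure 117 mm over their backs; the gripper's body (75 mm by 190 mm) begins 51 mm behind the grasp point.
Start: joints at [54.574, 30.224, 82.088, -0, 67.689, -10.227], TCP at [0.266, 0.566, 0.223] pointing down, gripper open.
Joint ranges: [-176.69, 176.69], [-43.24, 126.21], [12.49, 139.97], [-82, 262], [0, 151.66], [-163.58, 163.58]. Speed limits (degrees/s): [159.86, 159.86, 180, 180, 180, 180].

INTERFACE

Orientations are given as a 3x3 rotation matrix whose columns are the frame's x, y, z axes.
In Python, from rig import bot, vision gives the robot as it stands. The module is installed in compiled form; this text tells all that it offers.
- The arm moves only by the shell command python3 -m jog 'ROWS'. ROWS is JSON, a list of rows, each a list of 3 entries, a list of its own where there are three numbers: the shift along the tool's x, y, z in mm, then the turn, a rotation vector about the tool's x, y, z in degrees, then the closure, from 0 (fully open) to 1 (shut). In form: [[[dx, dy, dz], [wx, wy, wz], fingers], ...]. A call has 1 to 12 rows; each row is the pose to reach, as a shift and turn from the pose commanded when the call began, along the tool's axes at that moment; what a row does not reach only later rows make up. A row lasts 1/12 s, in which the tool goes at most 41.7 mm and 7.16 degrees, less where a joint would pass 70% of its speed; a pose out of reach is approached as far as the arm can. A call with a gripper value outside its range is refused whole. The fingers move at their own pace and stop on an object; the grip force is fixed at half the most. Time passes only in rows, so rows that repeat a pose let the fingers close. It gives the time, the measured TCP pose, the force and the opening at its end, in the units of the state.
- bot.read_state(): the state, without advancing time (a new reading comes with each control period).
- vision.capture(name): name is "scene" or "top"; returns the picture (420x560x3 uint8, red, green, blue); there is no depth.
- vision.camera_info(name): a dict with "intrinsics" (3x3 intrinsics, pixels), "dist" ([k1, k2, p1, p2, k3] as OpenCV has them; the pictures are not rectified), "camera_from_world" (4x4, takes a point from world to camera coordinates). Camera axes: x right, y up, looking along -z (the intrinsics and any distortion apply to the point x, -y, -z); pixel columns grow to the right and rows downward; lengths in m; the calibration is good to about 2 mm. A picture is of the moment at which its call begins. camera_info takes no time and is no camera call.
- bot.hand_in(): hands the job in, once; it reports no verdict.
The state is a dict: "time_s": time; "joint_positions": joint angles; "qvel": joint speeds; "tau": joint torques, N m; "position": TCP position; "tcp_rot": TCP orientation; "force": force on the tool from outside, world axes, zero at the start; "moment": the same for the moment, N m; "opening": opening from 0.0 (shut) to 1.0 (fully open).
Only numpy, scipy, OpenCV 4.12 (cv2) and the standard library are available. Lean on these libraries where they do the work, as an engineer would, in place of code of your own. Each camera call takes 0.05 s, during which the arm holds its last target. There are 200 camera calls.

## Working session

There is one attempt and no reset: what is moved stays moved. The work goes in short steps, Python scripts to look and compute and a shell command to move; the robot and the scene stay as the last step left them, time stands still between calls to the robot, and variables do not carry over. Pictures are saved under pics/ and viewed, about 8 in all and at most 12, crops included, and the job is handed in when it is done.

```bash
mkdir -p pics; ls; python3 - <<'E'
from rig import bot, vision
import cv2
for n in("scene","top"):
    im=vision.capture(n); cv2.imwrite(f"pics/{n}0.png",im[:,:,::-1])
    print(vision.camera_info(n))
s=bot.read_state(); print(s["time_s"],s["position"],s["tcp_rot"],s["opening"],bot.grip_depth)
E
```

```text
pics
{'intrinsics': array([[421.71658093,   0.        , 276.70291204],
       [  0.        , 421.71658093, 216.45242255],
       [  0.        ,   0.        ,   1.        ]]), 'dist': array([-0.01170276,  0.        ,  0.        ,  0.        ,  0.        ]), 'camera_from_world': array([[-0.78978364,  0.61336457,  0.00507072,  0.46880463],
       [-0.32665469, -0.42757706,  0.84289654,  0.08536671],
       [ 0.519171  ,  0.66404952,  0.53805178, -1.20415754],
       [ 0.        ,  0.        ,  0.        ,  1.        ]])}
{'intrinsics': array([[529.60323648,   0.        , 277.49155164],
       [  0.        , 529.60323648, 207.90398958],
       [  0.        ,   0.        ,   1.        ]]), 'dist': array([-0.03021775,  0.        ,  0.        ,  0.        ,  0.        ]), 'camera_from_world': array([[ 0.01437052, -0.99973217, -0.01814059,  0.03893907],
       [ 0.99860314,  0.01342701,  0.05110269, -0.58667215],
       [-0.05084543, -0.01884962,  0.99852863, -1.08424276],
       [ 0.        ,  0.        ,  0.        ,  1.        ]])}
0.1 [0.26570379 0.56498272 0.2216796 ] [[-9.04843963e-01  4.25741993e-01 -1.07603413e-03]
 [ 4.25743252e-01  9.04842602e-01 -1.59661290e-03]
 [ 2.93896366e-04 -1.90279981e-03 -9.99998146e-01]] 0.9975368593789429 -0.0187
```

View pics/top0.png

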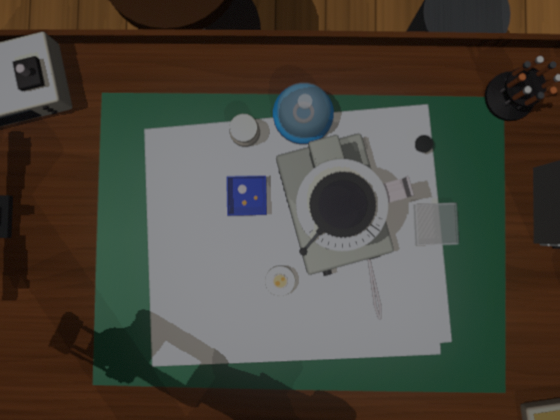

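View pics/scene0.png

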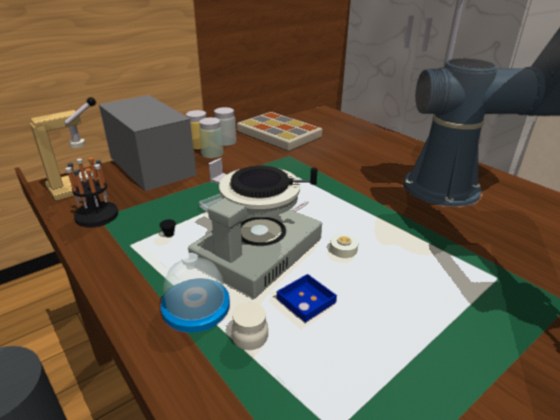

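Top view: ring centred near (342,204), knob at about (304,251), tab at about (407,187), and the front of the viewer faces the robot. Enlarging.

```bash
python3 - <<'E'
import cv2,numpy as np
im=cv2.imread("pics/top0.png")[130:280,270:430]
im=cv2.resize(im,None,fx=5,fy=5,interpolation=cv2.INTER_CUBIC)[:600*5//4]
im=np.clip(im.astype(float)*1.5,0,255).astype('uint8')
im=im[100:700]
for k in range(0,160,20): cv2.putText(im,str(270+k),(k*5,10),0,.35,(0,0,255)); cv2.line(im,(k*5,12),(k*5,18),(0,0,255))
for k in range(20,140,20): cv2.putText(im,str(130+k),(0,k*5-100+4),0,.35,(0,0,255))
cv2.imwrite("pics/c1.png",im)
E
```

```text
(no output)
```

View pics/c1.png

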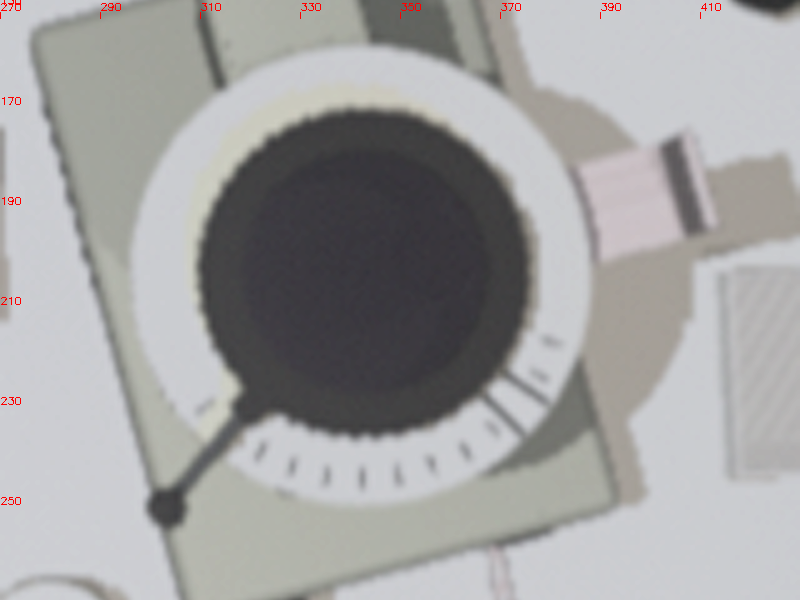

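```bash
cat > h.py <<'E'
import numpy as np,cv2
from rig import bot,vision
def ray(name,px):
    c=vision.camera_info(name);T=c["camera_from_world"]
    p=cv2.undistortPoints(np.array(px,float).reshape(-1,1,2),c["intrinsics"],np.array(c["dist"]))[:,0]
    d=np.c_[p[:,0],-p[:,1],-np.ones(len(p))]@T[:3,:3]
    return -T[:3,:3].T@T[:3,3],d
def at(name,px,z):
    o,d=ray(name,px); return o+d*((z-o[2])/d[:,2])[:,None]
def proj(name,P):
    c=vision.camera_info(name);T=c["camera_from_world"]
    q=np.atleast_2d(P)@T[:3,:3].T+T[:3,3]; q=q*[1,-1,-1]
    return cv2.projectPoints(q,np.zeros(3),np.zeros(3),c["intrinsics"],np.array(c["dist"]))[0][:,0]
E
python3 - <<'E'
from h import *
f=lambda *p:[(270+u/5,150+v/5) for u,v in p]
print("cam",ray("top",[(0,0)])[0])
e=at("top",f((131,275),(592,275),(361,44),(361,506)),.17)
print(e); ax=np.array([e[:2,0].mean()*0+e[2:,0].mean(),e[:2,1].mean(),.17])
print("axis",ax, "R",np.linalg.norm(e-ax,axis=1))
k=at("top",f((167,506)),.205)[0]; print("knob",k,np.linalg.norm((k-ax)[:2]))
m=at("top",f((500,370),(547,405),(483,395),(522,437)),.17); d=m-ax
print("marks",np.degrees(np.arctan2(d[:,1],d[:,0])),np.linalg.norm(d[:,:2],axis=1))
print("knob ang",np.degrees(np.arctan2(*(k-ax)[[1,0]])))
t=at("top",f((690,130),(715,228)),.188); print("tab top mid",t)
b=at("top",f((35,35),(185,600),(618,500)),.055);print("base corners",b)
print("yaw", np.degrees(np.arctan2(*(b[0]-b[1])[[1,0]])), np.degrees(np.arctan2(*(b[1]-b[2])[[1,0]]))-90)
E
```

```text
cam [0.53016429 0.02636832 1.11333435]
[[ 0.58383262  0.01088605  0.17      ]
 [ 0.58602885 -0.15317344  0.17      ]
 [ 0.66774018 -0.07037195  0.17      ]
 [ 0.50285855 -0.07170696  0.17      ]]
axis [ 0.58529936 -0.07114369  0.17      ] R [0.08204286 0.08203299 0.08244443 0.08244274]
knob [ 0.50291108 -0.00184228  0.205     ] 0.10765925352763862
marks [-124.10993398 -124.61593617 -134.31309165 -134.87881208] [0.0597889  0.08049869 0.06082574 0.08106636]
knob ang 139.9309243795187
tab top mid [[ 0.63627911 -0.18386776  0.188     ]
 [ 0.60199047 -0.19263932  0.188     ]]
base corners [[ 0.68657331  0.04880972  0.055     ]
 [ 0.46122552 -0.01410803  0.055     ]
 [ 0.50334814 -0.18576446  0.055     ]]
yaw 15.599885413427355 13.787330549115339
```

```bash
cat >> h.py <<'E'
AX=np.array([.5853,-.0711]); YAW=15.4
def pose(phi,off,r=.108):   # block centre with knob at world angle phi, off behind it; tool x = -t
    a=np.radians(phi); R=np.array([np.cos(a),np.sin(a)]);t=np.array([-R[1],R[0]])
    return AX+r*R-off*t, phi-90
def rows(targets):  # (x,y,z,xangle) -> tool shifts mm & turn
    s=bot.read_state();R=s["tcp_rot"];p=s["position"];x0=np.degrees(np.arctan2(R[1,0],R[0,0]))
    print("now",s["time_s"],p.round(4),"xang",x0.round(2),"tilt",R[2].round(4),"F",s["force"].round(2),"open",round(s["opening"],3))
    for x,y,z,a in targets:
        print((R.T@(np.array([x,y,z])-p)*1000).round(1), "turn",round((x0-a+180)%360-180,1))
E
python3 - <<'E'
from h import *
(p,a)=pose(139.9,.0365); rows([(*p,.235,a)])
E
```

```text
now 0.1 [0.2657 0.565  0.2217] xang 154.8 tilt [ 3.0e-04 -1.9e-03 -1.0e+00] F [-0.22 -0.27 -0.54] open 0.998
[-465.  -376.5  -12.7] turn 104.9
```

```bash
python3 -m jog '[[[-31,-25,-3],[0,0,7],1],[[-62,-50,-6],[0,0,14],1],[[-93,-75,-12],[0,0,21],1],[[-124,-100,-12.7],[0,0,28],1],[[-155,-125,-12.7],[0,0,35],1],[[-186,-150,-12.7],[0,0,42],1],[[-217,-175,-12.7],[0,0,49],1],[[-248,-200,-12.7],[0,0,56],1],[[-279,-225,-12.7],[0,0,63],1],[[-310,-250,-12.7],[0,0,70],1],[[-341,-275,-12.7],[0,0,77],1],[[-372,-300,-12.7],[0,0,84],1]]'; python3 - <<'E'
from h import *
(p,a)=pose(139.9,.0365); rows([(*p,.235,a)])
E
```

```text
time_s: 1.1
position: [0.4751, 0.1338, 0.2351]
tcp_rot: [[0.335, 0.942, -0.001], [0.942, -0.335, 0.0], [-0.0, -0.001, -1.0]]
force: [1.0, 0.0, 0.5]
opening: 0.172
now 1.1 [0.4751 0.1338 0.2351] xang 70.45 tilt [-1.e-04 -6.e-04 -1.e+00] F [0.98 0.04 0.48] open 0.172
[-84.1  84.1   0. ] turn 20.5
```

```bash
python3 -m jog '[[[-24,24,0],[0,0,6],1],[[-48,48,0],[0,0,12],1],[[-72,72,0],[0,0,18],1],[[-84,84,0],[0,0,20.5],1],[[-84,84,0],[0,0,20.5],1],[[-84,84,0],[0,0,20.5],1]]'; python3 - <<'E'
from h import *
im=vision.capture("top"); cv2.imwrite("pics/t1.png",cv2.resize(im[130:290,250:430,::-1],None,fx=4,fy=4,interpolation=2))
(p,a)=pose(139.9,.0365); rows([(*p,.184,a)])
E
```

```text
time_s: 1.6
position: [0.5264, 0.028, 0.2347]
tcp_rot: [[0.64, 0.768, -0.001], [0.768, -0.64, 0.001], [-0.0, -0.002, -1.0]]
force: [-0.5, 0.9, 0.2]
opening: 0.005
now 1.65 [0.5258 0.029  0.2348] xang 50.3 tilt [-6.e-04 -2.e-03 -1.e+00] F [ 0.41 -0.08  0.27] open 0.003
[-1.7  2.1 50.7] turn 0.4
```

View pics/t1.png

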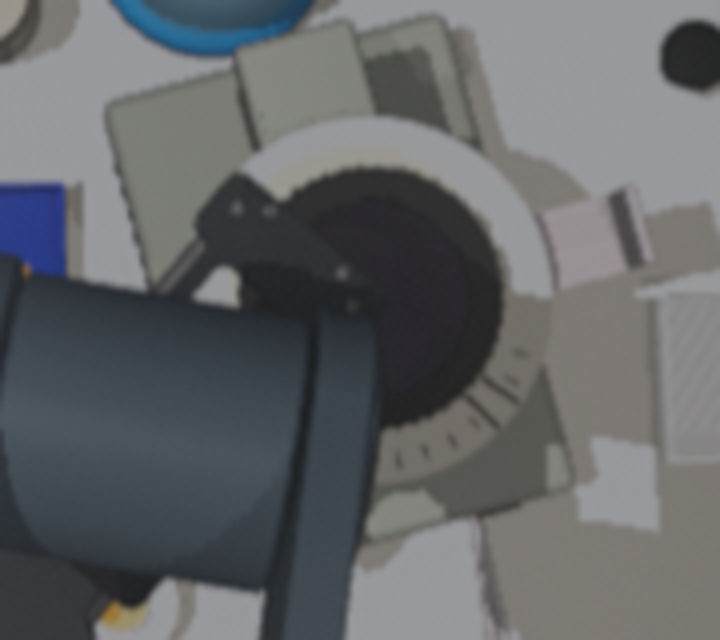

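Gripper stands over the left of the ring, above everything; the marks are at (490,390) and undisturbed. Descending.

```bash
python3 -m jog '[[[-1.7,2.1,15],[0,0,0.4],1],[[-1.7,2.1,30],[0,0,0.4],1],[[-1.7,2.1,45],[0,0,0.4],1],[[-1.7,2.1,51],[0,0,0.4],1],[[-1.7,2.1,51],[0,0,0.4],1]]'; python3 - <<'E'
from h import *
L=[pose(139.9,.026)]+[pose(139.9+4*k,.0165) for k in range(0,11)]
rows([(*p,.184,a) for p,a in L])
E
```

```text
time_s: 2.07
position: [0.5252, 0.0276, 0.1828]
tcp_rot: [[0.642, 0.766, -0.004], [0.766, -0.642, 0.001], [-0.002, -0.004, -1.0]]
force: [-0.3, -1.0, -0.3]
opening: 0.004
now 2.0667 [0.5252 0.0276 0.1828] xang 50.03 tilt [-0.0021 -0.004  -1.    ] F [-0.29 -1.01 -0.31] open 0.004
[-10.8   1.6  -1.2] turn 0.1
[-20.3   1.6  -1.1] turn 0.1
[-27.9   0.6  -1.1] turn -3.9
[-35.5   0.3  -1.1] turn -7.9
[-43.1   0.4  -1.1] turn -11.9
[-50.7   1.1  -1.1] turn -15.9
[-58.2   2.3  -1.1] turn -19.9
[-65.6   4.1  -1.1] turn -23.9
[-72.9   6.3  -1.1] turn -27.9
[-80.    9.1  -1. ] turn -31.9
[-86.9  12.3  -1. ] turn -35.9
[-93.6  16.   -1. ] turn -39.9
```

```bash
python3 -m jog '[[[-10.8,1.6,-1],[0,0,0],1],[[-20.3,1.6,-1],[0,0,0],1],[[-27.9,0.6,-1],[0,0,-3.9],1],[[-35.5,0.3,-1],[0,0,-7.9],1],[[-43.1,0.4,-1],[0,0,-11.9],1],[[-50.7,1.1,-1],[0,0,-15.9],1],[[-58.2,2.3,-1],[0,0,-19.9],1],[[-65.6,4.1,-1],[0,0,-23.9],1],[[-72.9,6.3,-1],[0,0,-27.9],1],[[-80,9.1,-1],[0,0,-31.9],1],[[-86.9,12.3,-1],[0,0,-35.9],1],[[-93.6,16,-1],[0,0,-39.9],1]]'; python3 - <<'E'
from h import *
im=vision.capture("top"); cv2.imwrite("pics/t2.png",cv2.resize(im[140:290,250:430,::-1],None,fx=4,fy=4,interpolation=2))
L=[pose(179.9+3*k,.0165) for k in range(0,13)]
rows([(*p,.184,a) for p,a in L])
E
```

```text
time_s: 3.07
position: [0.4785, -0.0564, 0.1863]
tcp_rot: [[0.001, 1.0, 0.001], [1.0, -0.001, 0.0], [0.0, 0.001, -1.0]]
force: [-0.1, 1.6, -0.1]
opening: 0.006
now 3.1167 [ 0.4785 -0.0576  0.1862] xang 90.07 tilt [-1.1e-03  9.0e-04 -1.0e+00] F [-0.74 -0.8  -0.54] open 0.006
[ 3.2 -1.2  2.2] turn 0.2
[-2.5 -1.9  2.2] turn -2.8
[-8.2 -2.3  2.2] turn -5.8
[-13.9  -2.5   2.3] turn -8.8
[-19.6  -2.3   2.3] turn -11.8
[-25.3  -1.8   2.3] turn -14.8
[-31.   -1.1   2.3] turn -17.8
[-36.6  -0.    2.3] turn -20.8
[-42.2   1.3   2.3] turn -23.8
[-47.6   3.    2.3] turn -26.8
[-53.    4.9   2.3] turn -29.8
[-58.3   7.1   2.3] turn -32.8
[-63.5   9.6   2.3] turn -35.8
```

View pics/t2.png

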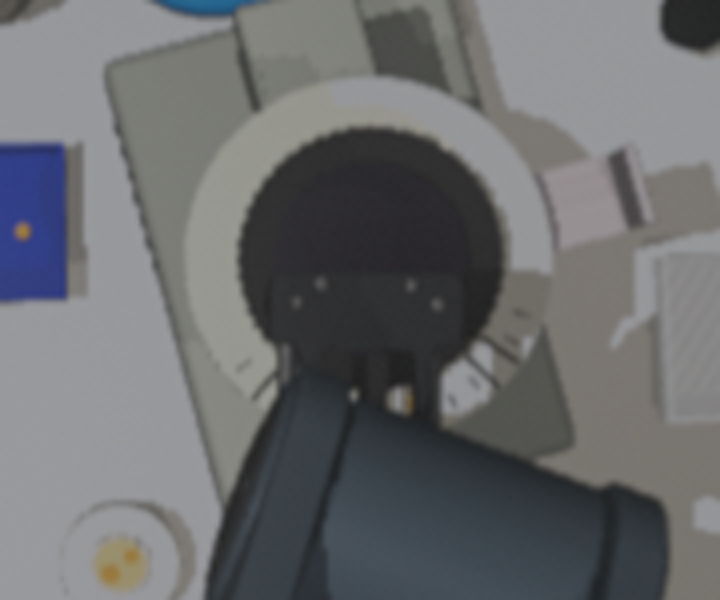

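The lever has left its starting spot at lower left and is being carried by the fingers; the viewer is unmoved. Continuing the arc, stopping short.

```bash
python3 -m jog '[[[-2.5,-1.9,1],[0,0,-2.8],1],[[-8.2,-2.3,1],[0,0,-5.8],1],[[-13.9,-2.5,1],[0,0,-8.8],1],[[-19.6,-2.3,1],[0,0,-11.8],1],[[-25.3,-1.8,1],[0,0,-14.8],1],[[-31,-1.1,1],[0,0,-17.8],1],[[-36.6,0,1],[0,0,-20.8],1],[[-42.2,1.3,1],[0,0,-23.8],1],[[-47.6,3,1],[0,0,-26.8],1],[[-53,4.9,1],[0,0,-29.8],1],[[-58.3,7.1,1],[0,0,-32.8],1],[[-63.5,9.6,1],[0,0,-35.8],1]]'; python3 -m jog '[[[0,0,0],[0,0,0],1],[[0,0,0],[0,0,0],1]]'; python3 - <<'E'
from h import *
im=vision.capture("top"); cv2.imwrite("pics/t3.png",cv2.resize(im[170:280,300:440,::-1],None,fx=5.5,fy=5.5,interpolation=2))
L=[pose(216+2*k,.0165) for k in range(0,9)]
rows([(*p,.184,a) for p,a in L])
E
```

```text
time_s: 4.12
position: [0.4879, -0.1195, 0.1851]
tcp_rot: [[-0.583, 0.813, 0.0], [0.813, 0.583, 0.0], [0.0, 0.0, -1.0]]
force: [0.8, 1.2, -0.6]
opening: 0.004
time_s: 4.28
position: [0.4884, -0.1198, 0.1849]
tcp_rot: [[-0.58, 0.815, 0.001], [0.815, 0.58, -0.001], [-0.001, 0.001, -1.0]]
force: [0.5, -0.5, 0.7]
opening: 0.004
now 4.3333 [ 0.4883 -0.1195  0.1847] xang 125.47 tilt [-8.e-04  3.e-04 -1.e+00] F [ 0.08 -0.11 -0.42] open 0.004
[-1.3 -1.1  0.7] turn -0.5
[-5.1 -1.5  0.7] turn -2.5
[-8.9 -1.9  0.7] turn -4.5
[-12.7  -2.1   0.7] turn -6.5
[-16.5  -2.2   0.7] turn -8.5
[-20.3  -2.1   0.8] turn -10.5
[-24.2  -1.9   0.8] turn -12.5
[-28.   -1.6   0.8] turn -14.5
[-31.7  -1.2   0.8] turn -16.5
```

View pics/t3.png

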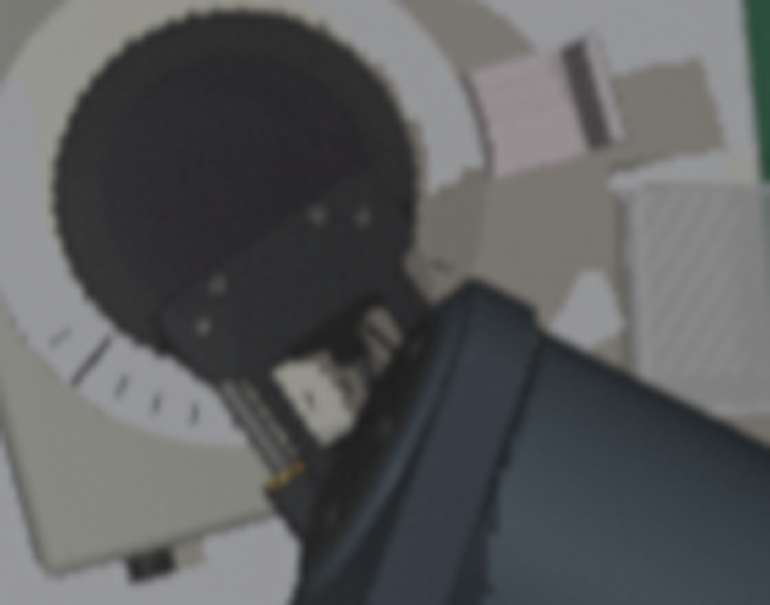

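Only arm and gripper cover the lever; tab at (600,95) is untouched. Advancing to just short of the mark, then backing off to measure.

```bash
python3 -m jog '[[[-5.1,-1.5,0.7],[0,0,-2.5],1],[[-8.9,-1.9,0.7],[0,0,-4.5],1],[[-12.7,-2.1,0.7],[0,0,-6.5],1],[[-16.5,-2.2,0.7],[0,0,-8.5],1],[[-19,-2.1,0.7],[0,0,-9.8],1],[[-20.3,-2.1,0.7],[0,0,-10.5],1],[[-20.3,-2.1,0.7],[0,0,-10.5],1],[[-20.3,-2.1,0.7],[0,0,-10.5],1]]'; python3 -c "
from h import *
rows([(*pose(226,.0165)[0],.184,136)])"
python3 -m jog '[[[12,0,0],[0,0,0],1],[[25,0,0],[0,0,0],1],[[35,-10,-25],[0,0,0],1],[[50,-20,-50],[0,0,0],1],[[80,-30,-60],[0,0,0],1],[[110,-30,-60],[0,0,0],1],[[140,-30,-60],[0,0,0],1],[[170,-30,-60],[0,0,0],1],[[200,-30,-60],[0,0,0],1],[[220,-30,-60],[0,0,0],1]]'; python3 - <<'E'
from h import *
im=vision.capture("top"); im=cv2.resize(im[150:270,280:440,::-1],None,fx=5,fy=5,interpolation=2)
cv2.imwrite("pics/t4.png",np.clip(im*1.5,0,255))
E
```

```text
time_s: 5.0
position: [0.4986, -0.137, 0.1836]
tcp_rot: [[-0.72, 0.694, 0.0], [0.694, 0.72, -0.0], [-0.0, 0.0, -1.0]]
force: [-0.6, -0.3, -0.7]
opening: 0.006
now 5.0 [ 0.4986 -0.137   0.1836] xang 136.06 tilt [-3.e-04  1.e-04 -1.e+00] F [-0.57 -0.31 -0.7 ] open 0.006
[-0.1 -0.4 -0.4] turn 0.1
time_s: 5.83
position: [0.3165, -0.0043, 0.2433]
tcp_rot: [[-0.72, 0.694, -0.001], [0.694, 0.72, 0.001], [0.002, -0.0, -1.0]]
force: [0.1, 0.1, 0.2]
opening: 0.006[ WARN:0@2.042] global loadsave.cpp:1063 imwrite_ Unsupported depth image for selected encoder is fallbacked to CV_8U.
```

View pics/t4.png

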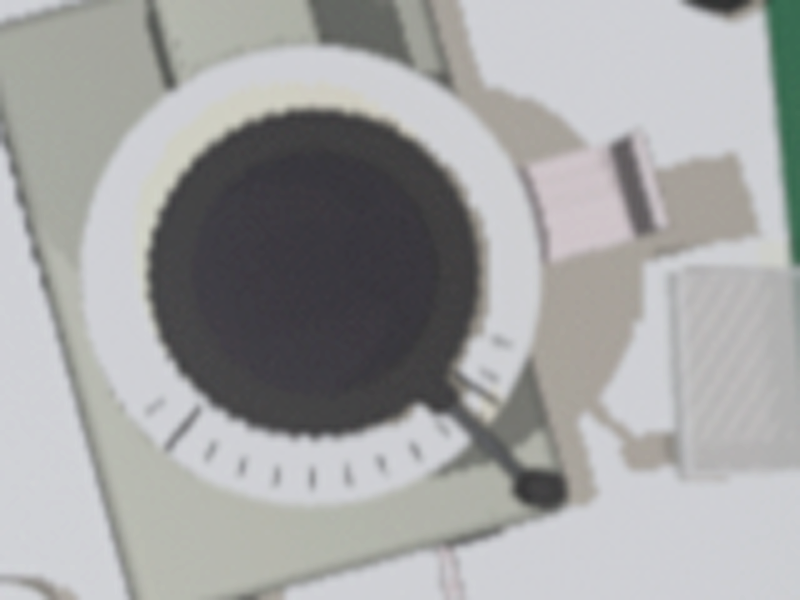

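```bash
python3 - <<'E'
from h import *
f=lambda *p:[(280+u/5,150+v/5) for u,v in p]
ang=lambda q:np.degrees(np.arctan2(q[:,1]-AX[1],q[:,0]-AX[0]))%360
k=at("top",f((540,492),(546,492)),.2); k[1:]=at("top",f((546,492)),.207)
print(k,ang(k),np.linalg.norm(k[:,:2]-AX,axis=1))
# rod: darkest pixels across the rod at several steps
im=vision.capture("top"); g=cv2.cvtColor(im,cv2.COLOR_RGB2GRAY).astype(float)
import scipy.ndimage as nd
for z in(.1785,):
  for r in (.072,.078,.084,.09,.095):
    th=np.radians(np.arange(214,242,.25)); P=np.c_[AX[0]+r*np.cos(th),AX[1]+r*np.sin(th),0*th+z]
    q=proj("top",P); v=nd.map_coordinates(g,[q[:,1],q[:,0]],order=1)
    w=np.clip(v.min()+35-v,0,None); i=v.argmin(); m=abs(np.arange(len(v))-i)<16; print(r,round((np.degrees(th)*w*m).sum()/(w*m).sum(),2),v.min().round())
for r in (.064,.068,.072,.076):
    th=np.radians(np.arange(232,242,.25)); P=np.c_[AX[0]+r*np.cos(th),AX[1]+r*np.sin(th),0*th+.17]
    q=proj("top",P); v=nd.map_coordinates(g,[q[:,1],q[:,0]],order=1); print("mark",r,np.degrees(th[v.argmin()]))
E
```

```text
[[ 0.50962905 -0.14708704  0.2       ]
 [ 0.50981473 -0.14779942  0.207     ]] [225.11941872 225.45710368] [0.10723863 0.10761425]
0.072 226.77 62.0
0.078 226.77 62.0
0.084 227.17 61.0
0.09 227.16 59.0
0.095 226.18 61.0
mark 0.064 232.00000000000003
mark 0.068 235.25000000000003
mark 0.072 235.75
mark 0.076 236.25
```

Lever at about 226–226.8°, mark lines at 235.6° and 225.4°, so about 3.7° remain; viewer has not moved. Returning and pushing the last bit (tool x is against the push direction).

```bash
python3 -m jog '[[[-30,0,0],[0,0,0],1],[[-60,0,0],[0,0,0],1],[[-90,0,0],[0,0,0],1],[[-120,0,0],[0,0,0],1],[[-150,0,0],[0,0,0],1],[[-170,10,0],[0,0,0],1],[[-185,20,20],[0,0,0],1],[[-195,30,50],[0,0,0],1],[[-200,30,60],[0,0,0],1],[[-210,30,60],[0,0,0],1],[[-215,30,60],[0,0,0],1],[[-218,30,60],[0,0,0],1]]'; python3 -m jog '[[[-2,0,0],[0,0,0],1],[[-4,-0.2,0],[0,0,-1.1],1],[[-6,-0.5,0],[0,0,-2.1],1],[[-8,-0.7,0],[0,0,-3.2],1],[[-9,-0.8,0],[0,0,-3.7],1],[[-9,-0.8,0],[0,0,-3.7],1],[[-9,-0.8,0],[0,0,-3.7],1]]'; python3 -m jog '[[[12,0,0],[0,0,0],1],[[25,0,0],[0,0,0],1],[[35,-10,-25],[0,0,0],1],[[50,-20,-50],[0,0,0],1],[[80,-30,-60],[0,0,0],1],[[110,-30,-60],[0,0,0],1],[[140,-30,-60],[0,0,0],1],[[170,-30,-60],[0,0,0],1],[[200,-30,-60],[0,0,0],1],[[220,-30,-60],[0,0,0],1]]'; python3 - <<'E'
from h import *
im=vision.capture("top"); cv2.imwrite("pics/t5full.png",im[:,:,::-1])
im=cv2.resize(im[200:260,350:430,::-1],None,fx=10,fy=10,interpolation=2)
cv2.imwrite("pics/t5.png",np.clip(im*1.5,0,255).astype('uint8'))
E
```

```text
time_s: 6.93
position: [0.4984, -0.1371, 0.1846]
tcp_rot: [[-0.72, 0.694, 0.002], [0.694, 0.72, -0.001], [-0.003, 0.0, -1.0]]
force: [0.1, -0.9, -0.1]
opening: 0.003
time_s: 7.52
position: [0.5033, -0.1427, 0.1837]
tcp_rot: [[-0.764, 0.645, 0.001], [0.645, 0.764, -0.001], [-0.001, 0.0, -1.0]]
force: [-0.2, -0.4, -0.4]
opening: 0.009
time_s: 8.35
position: [0.3129, -0.0216, 0.2433]
tcp_rot: [[-0.764, 0.645, -0.002], [0.645, 0.764, 0.001], [0.002, -0.0, -1.0]]
force: [-0.4, 0.4, -0.0]
opening: 0.009
```

View pics/t5.png

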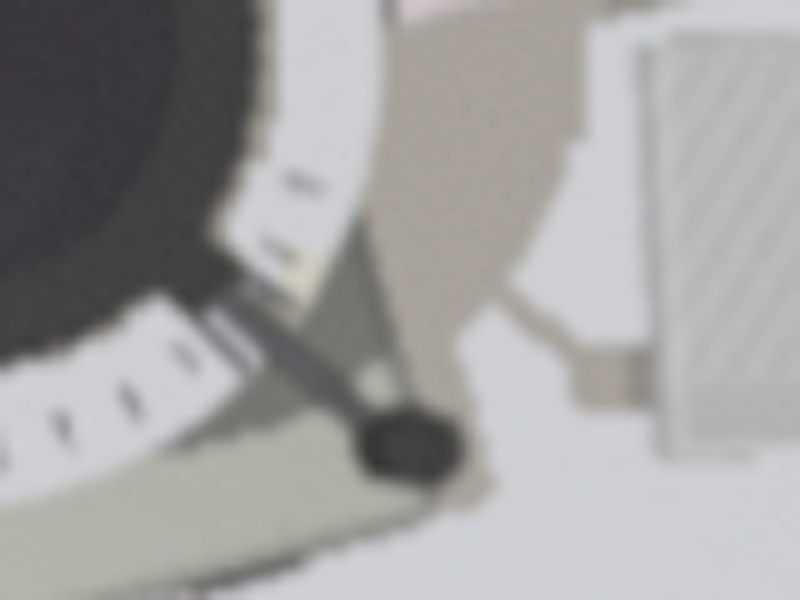

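Lever at (310,350), lower long line at (232,345), upper long line half hidden right next to the rod's raised image (parallax). Measuring with parallax taken out.

```bash
python3 - <<'E'
from h import *
import scipy.ndimage as nd
ang=lambda q:np.degrees(np.arctan2(q[:,1]-AX[1],q[:,0]-AX[0]))%360
print("knob t4,t5",ang(at("top",[(388,248.4),(391,244.7)],.2)))
def prof(g,r,z,a,b,s):
    th=np.radians(np.arange(a,b,s)); q=proj("top",np.c_[AX[0]+r*np.cos(th),AX[1]+r*np.sin(th),0*th+z]); return np.degrees(th),nd.map_coordinates(g,[q[:,1],q[:,0]],order=1)
g0=cv2.imread("pics/top0.png",0).astype(float); g=cv2.imread("pics/t5full.png",0).astype(float)
for r in(.066,.07,.074,.078):
    o=[]
    for a,b in((222,229),(232,239)):
        t,v=prof(g0,r,.17,a,b,.1); w=np.clip(np.median(v)-10-v,0,None); o.append((t*w).sum()/w.sum())
    print("marks",r,np.round(o,2),np.mean(o).round(2))
for r in(.066,.07,.074,.078,.084,.088,.092):
    t,v=prof(g,r,.1785,220,242,1); print(r,v.round().astype(int))
E
```

```text
knob t4,t5 [225.11941872 229.50307068]
marks 0.066 [225.86 235.96] 230.91
marks 0.07 [225.72 236.08] 230.9
marks 0.074 [225.85 236.06] 230.96
marks 0.078 [225.73 235.92] 230.82
0.066 [131 133 131 122 101  78  71  66  61  57  51  51  50  51  52  65  85 110
 125 132 133 131]
0.07 [116 121 126 122 107  93  97 102  91  74  63  62  67  74  79  86 100 119
 131 126 119 119]
0.074 [133 135 135 126 107  96 100 102  93  75  63  62  67  75  81  82 100 120
 130 129 123 125]
0.078 [134 131 130 122 108  95 100 106  88  68  63  62  70  84  95  99 106 119
 125 126 127 124]
0.084 [79 78 78 78 78 78 77 73 68 63 62 62 67 73 77 77 77 78 77 77 77 77]
0.088 [106  97  86  83  80  79  78  76  69  64  62  62  65  73  77  78  78  78
  78  77  75  74]
0.092 [117 116 114 114 111 110 105  94  76  65  59  59  67  76  79  79  78  77
  74  74  78  88]
```

Mark middle at 230.9°, rod at about 230.1–230.3°: nudge 0.7° more (1.3 mm).

```bash
python3 -m jog '[[[-30,0,0],[0,0,0],1],[[-60,0,0],[0,0,0],1],[[-90,0,0],[0,0,0],1],[[-120,0,0],[0,0,0],1],[[-150,0,0],[0,0,0],1],[[-170,10,0],[0,0,0],1],[[-185,20,20],[0,0,0],1],[[-195,30,50],[0,0,0],1],[[-200,30,60],[0,0,0],1],[[-208,30,60],[0,0,0],1],[[-213,30,60],[0,0,0],1],[[-216,30,60],[0,0,0],1]]'; python3 -m jog '[[[-2,0,0],[0,0,0],1],[[-3,0,0],[0,0,0],1],[[-4,0,0],[0,0,0],1],[[-4.7,-0.1,0],[0,0,-0.4],1],[[-5.3,-0.2,0],[0,0,-0.7],1],[[-5.3,-0.2,0],[0,0,-0.7],1],[[-5.3,-0.2,0],[0,0,-0.7],1]]'; python3 -m jog '[[[12,0,0],[0,0,0],1],[[25,0,0],[0,0,0],1],[[35,-10,-25],[0,0,0],1],[[50,-20,-50],[0,0,0],1],[[80,-30,-60],[0,0,0],1],[[110,-30,-60],[0,0,0],1],[[140,-30,-60],[0,0,0],1],[[170,-30,-60],[0,0,0],1],[[200,-30,-60],[0,0,0],1],[[220,-30,-60],[0,0,0],1]]'; cat >>h.py <<'E'
def rod(fn):
    import scipy.ndimage as nd
    g=cv2.imread(fn,0).astype(float)
    for r in(.082,.084,.086,.088):
        t=np.radians(np.arange(224,238,.25)); q=proj("top",np.c_[AX[0]+r*np.cos(t),AX[1]+r*np.sin(t),0*t+.1785])
        v=nd.map_coordinates(g,[q[:,1],q[:,0]],order=1); w=np.clip(74-v,0,None); print(r,((np.degrees(t)*w).sum()/w.sum()).round(2))
E
python3 - <<'E'
from h import *
im=vision.capture("top"); cv2.imwrite("pics/t6full.png",im[:,:,::-1])
rod("pics/t5full.png");print();rod("pics/t6full.png")
# slide: outward dir, tab estimate
o=np.radians(YAW-90); n=np.array([np.cos(o),np.sin(o)])
for d in(.16,.0945+.0095): print(d,AX+d*n)
p=AX+.17*n
rows([(*p,.25,YAW+90),(*p,.25,YAW-90),(*p,.25,YAW),(*p,.163,YAW)])
E
```

```text
time_s: 9.4
position: [0.501, -0.141, 0.1846]
tcp_rot: [[-0.764, 0.646, 0.002], [0.646, 0.764, -0.001], [-0.002, 0.0, -1.0]]
force: [-0.2, -0.4, 0.7]
opening: 0.005
time_s: 9.98
position: [0.5036, -0.1433, 0.1836]
tcp_rot: [[-0.772, 0.636, -0.0], [0.636, 0.772, 0.0], [0.0, -0.0, -1.0]]
force: [-1.2, 1.2, 0.1]
opening: 0.005
time_s: 10.82
position: [0.3123, -0.0249, 0.2433]
tcp_rot: [[-0.772, 0.636, -0.002], [0.636, 0.772, 0.001], [0.002, -0.0, -1.0]]
force: [-0.8, -0.5, -0.1]
opening: 0.01
0.082 229.99
0.084 230.1
0.086 230.12
0.088 230.23

0.082 230.8
0.084 230.57
0.086 230.47
0.088 230.39
0.16 [ 0.62778898 -0.22535526]
0.104 [ 0.61291784 -0.17136592]
now 10.8667 [ 0.3088 -0.0226  0.2427] xang 140.57 tilt [ 0.0069 -0.0012 -1.    ] F [-3.4   0.84  0.92] open 0.006
[-383.3   40.2  -10. ] turn 35.2
[-383.3   40.2  -10. ] turn -144.8
[-383.3   40.2  -10. ] turn 125.2
[-383.9   40.3   77. ] turn 125.2
```

Lever reads about 230.6° against 230.9°: good. Now above the outside of the tab.

```bash
python3 -m jog '[[[-30,3,-17],[0,0,3],1],[[-65,7,-17],[0,0,6.5],1],[[-100,11,-17],[0,0,10],1],[[-135,14,-17],[0,0,13.5],1],[[-170,18,-17],[0,0,17],1],[[-205,22,-17],[0,0,20],1],[[-240,26,-17],[0,0,23.5],1],[[-275,30,-17],[0,0,27],1],[[-310,33,-17],[0,0,30],1],[[-345,37,-17],[0,0,33],1],[[-370,39,-17],[0,0,35],1],[[-383,40,-17],[0,0,35.2],1]]';python3 -m jog '[[[0,0,0],[0,0,0],1],[[0,0,0],[0,0,0],1]]'; python3 - <<'E'
from h import *
o=np.radians(YAW-90); n=np.array([np.cos(o),np.sin(o)])
P=lambda d:AX+d*n
rows([(*P(.165),.25,YAW+90),(*P(.165),.163,YAW+90),(*P(.138),.163,YAW+90),(*P(.107),.163,YAW+90),(*P(.104),.163,YAW+90)])
E
```

```text
time_s: 11.87
position: [0.639, -0.2421, 0.2598]
tcp_rot: [[-0.262, 0.965, 0.002], [0.965, 0.262, -0.002], [-0.002, 0.002, -1.0]]
force: [0.3, -0.5, 1.0]
opening: 0.004
time_s: 12.03
position: [0.6359, -0.2395, 0.2596]
tcp_rot: [[-0.264, 0.965, -0.001], [0.965, 0.264, 0.001], [0.001, -0.001, -1.0]]
force: [-1.1, 0.0, -0.4]
opening: 0.004
now 12.0333 [ 0.6359 -0.2395  0.2596] xang 105.3 tilt [ 0.0011 -0.0011 -1.    ] F [-1.13  0.02 -0.41] open 0.004
[10.8 -4.1  9.6] turn -0.1
[10.7 -4.  96.6] turn -0.1
[37.7 -4.  96.6] turn -0.1
[68.7 -4.1 96.7] turn -0.1
[71.7 -4.1 96.7] turn -0.1
```

```bash
python3 -m jog '[[[8,-4,25],[0,0,0],1],[[10.7,-4,50],[0,0,0],1],[[10.7,-4,80],[0,0,0],1],[[10.7,-4,96],[0,0,0],1],[[20,-4,96.6],[0,0,0],1],[[30,-4,96.6],[0,0,0],1],[[37.7,-4,96.6],[0,0,0],1],[[37.7,-4,96.6],[0,0,0],1]]'; python3 -m jog '[[[4,0,0],[0,0,0],1],[[8,0,0],[0,0,0],1],[[12,0,0],[0,0,0],1],[[16,0,0],[0,0,0],1],[[19,0,0],[0,0,0],1],[[22,0,0],[0,0,0],1],[[25,0,0],[0,0,0],1],[[27,0,0],[0,0,0],1],[[29,0,0],[0,0,0],1],[[29,0,0],[0,0,0],1],[[29,0,0],[0,0,0],1]]'; python3 - <<'E'
from h import *
o=np.radians(YAW-90); n=np.array([np.cos(o),np.sin(o)])
P=lambda d:AX+d*n
rows([(*P(.104),.163,YAW+90)]); s=bot.read_state(); print((s["position"][:2]-AX)@n)
E
```

```text
time_s: 12.7
position: [0.6222, -0.2018, 0.166]
tcp_rot: [[-0.266, 0.964, 0.002], [0.964, 0.266, -0.0], [-0.0, 0.001, -1.0]]
force: [-0.7, -0.7, -0.1]
opening: 0.006
time_s: 13.62
position: [0.6142, -0.1757, 0.1636]
tcp_rot: [[-0.264, 0.965, -0.001], [0.965, 0.264, 0.001], [0.001, -0.001, -1.0]]
force: [-0.1, -0.5, 0.4]
opening: 0.002
now 13.6167 [ 0.6142 -0.1757  0.1636] xang 105.3 tilt [ 1.3e-03 -8.0e-04 -1.0e+00] F [-0.09 -0.49  0.42] open 0.002
[ 4.5 -0.1  0.6] turn -0.1
0.10849181861320155
```

Creeping forward in small steps, watching the force for the stop.

```bash
python3 -m jog '[[[0.8,0,0],[0,0,0],1],[[1.6,0,0],[0,0,0],1],[[2.4,0,0],[0,0,0],1],[[2.4,0,0],[0,0,0],1]]'; python3 -m jog '[[[0.5,0,0],[0,0,0],1],[[1,0,0],[0,0,0],1],[[1,0,0],[0,0,0],1]]';python3 -m jog '[[[0.5,0,0],[0,0,0],1],[[1,0,0],[0,0,0],1],[[1,0,0],[0,0,0],1]]'
```

```text
time_s: 13.95
position: [0.6137, -0.1738, 0.1636]
tcp_rot: [[-0.264, 0.965, -0.001], [0.965, 0.264, 0.0], [0.0, -0.001, -1.0]]
force: [-0.7, -1.0, -1.9]
opening: 0.003
time_s: 14.2
position: [0.6135, -0.1728, 0.1638]
tcp_rot: [[-0.264, 0.965, -0.001], [0.965, 0.264, 0.0], [0.0, -0.001, -1.0]]
force: [0.5, -0.9, -0.8]
opening: 0.004
time_s: 14.45
position: [0.6134, -0.172, 0.1639]
tcp_rot: [[-0.264, 0.965, -0.0], [0.965, 0.264, -0.0], [-0.0, -0.0, -1.0]]
force: [0.5, -1.6, -1.0]
opening: 0.001
```

```bash
for i in 1; do :; done; python3 -m jog '[[[0.5,0,0],[0,0,0],1],[[0.8,0,0],[0,0,0],1],[[0.8,0,0],[0,0,0],1]]' | egrep 'posi|force'; python3 -m jog '[[[0.5,0,0],[0,0,0],1],[[0.8,0,0],[0,0,0],1],[[0.8,0,0],[0,0,0],1]]'| egrep 'posi|force'
```

```text
position: [0.6134, -0.1719, 0.164]
force: [-0.2, -3.5, -2.4]
position: [0.6134, -0.1719, 0.164]
force: [0.5, -6.6, -2.4]
```

```bash
python3 - <<'E'
from h import *
im=vision.capture("top"); cv2.imwrite("pics/t7full.png",im[:,:,::-1])
im=cv2.resize(im[150:270,280:440,::-1],None,fx=5,fy=5,interpolation=2)
cv2.imwrite("pics/t7.png",np.clip(im*1.5,0,255).astype('uint8'))
E
```

```text
(no output)
```

View pics/t7.png

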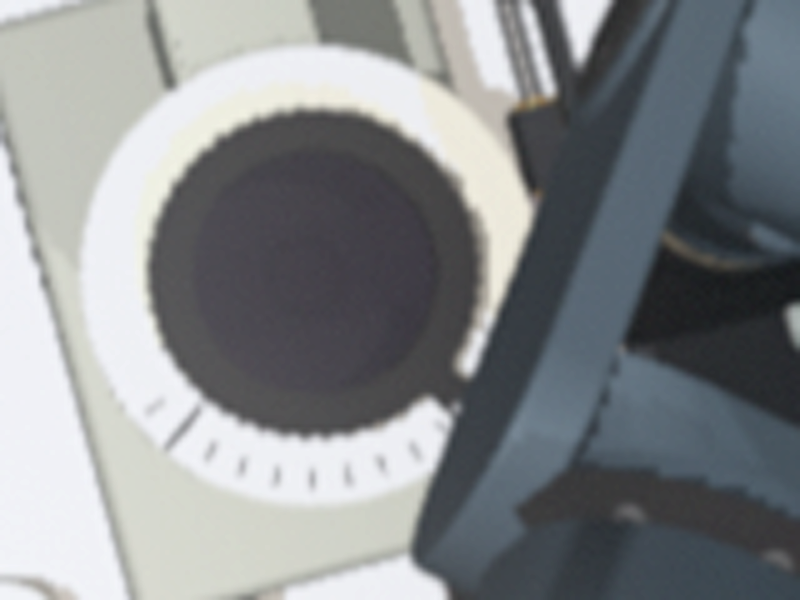

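The position stopped while the force rose to 6.6 N, at 104.6 mm from the axis (104.0 predicted for home), and the disc edge is still at column 81: slide home, viewer unmoved. Backing off and checking.

```bash
python3 -m jog '[[[-8,0,0],[0,0,0],1],[[-20,0,0],[0,0,0],1],[[-40,0,0],[0,0,0],1],[[-60,0,-30],[0,0,0],1],[[-60,0,-60],[0,0,0],1],[[-60,0,-95],[0,0,0],1],[[-80,-20,-100],[0,0,0],1],[[-100,-50,-100],[0,0,0],1],[[-120,-80,-100],[0,0,0],1],[[-140,-110,-100],[0,0,0],1],[[-160,-140,-100],[0,0,0],1],[[-180,-170,-100],[0,0,0],1]]'; python3 -m jog '[[[0,0,0],[0,0,0],1],[[0,0,0],[0,0,0],1],[[0,0,0],[0,0,0],1]]'; python3 - <<'E'
from h import *
im=vision.capture("top"); cv2.imwrite("pics/t8full.png",im[:,:,::-1]); rod("pics/t8full.png")
im=cv2.resize(im[130:290,220:450,::-1],None,fx=3.4,fy=3.4,interpolation=2)
cv2.imwrite("pics/t8.png",np.clip(im*1.5,0,255).astype('uint8'))
E
```

```text
time_s: 16.0
position: [0.4957, -0.3899, 0.2643]
tcp_rot: [[-0.264, 0.965, 0.001], [0.965, 0.264, 0.001], [0.001, 0.001, -1.0]]
force: [0.9, -0.8, 0.0]
opening: 0.002
time_s: 16.25
position: [0.4968, -0.3888, 0.264]
tcp_rot: [[-0.263, 0.965, 0.001], [0.965, 0.263, 0.001], [0.001, 0.001, -1.0]]
force: [-0.6, 0.2, -0.4]
opening: 0.006
0.082 230.77
0.084 230.52
0.086 230.51
0.088 230.41
```

View pics/t8.png

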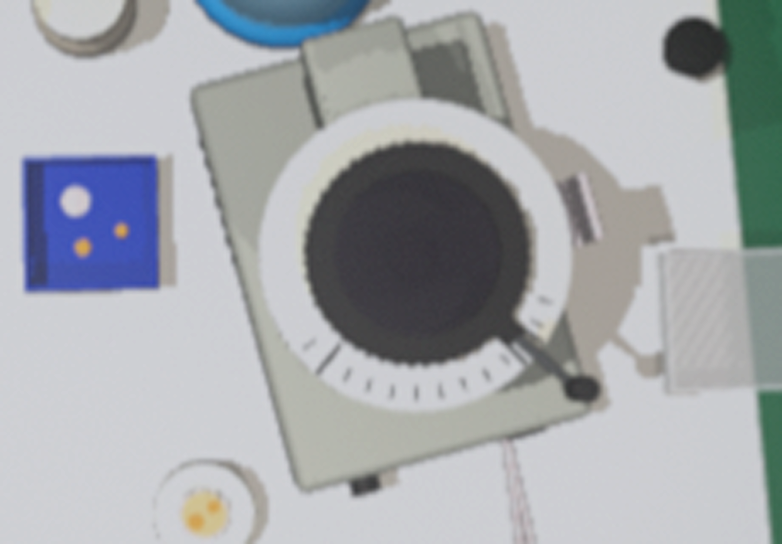

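Lever at (545,355) stands in the double mark, tab at (590,208) sits right beside the head, and the other things in view are where they were.

```bash
python3 -c "
from rig import bot
print(bot.hand_in())"
```

```text
the job is handed in; nothing more can be done
None
```

The strain viewer is set and the job is handed in at about 16 s of the 53 s. I pushed the lever into the double mark with the shut fingertips in three stages, then pushed the slide's tab to its stop.

- **Lever:** it reads 230.4 to 230.8° in the last picture, depending on the radius. The middle of the double mark measured 230.9°, so it is within about 0.5° of midway. My picture readings are uncertain by roughly the same amount.
- **Slide:** it stopped moving as the push force rose to 6.6 N. The fingertips were then 104.6 mm from the axis, against 104.0 mm worked out for fully home.
- **Viewer and bench:** the last top view shows the viewer, tray, cushion, lid and loupe where they started. The jar, dust cover and tweezers are only partly in that view, and what shows of them has not moved. The watch glass is hidden under the head from above, and I did not look at it again after the moves. The robot was clear of everything at hand-in.

No check failed. The knob's own position read about 1° lower than the lever rod; I put that down to seeing the knob from the side and relied on the rod.

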